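# Draw a weighing tin, set it on the balance and tare

### The job

Get the balance ready for weighing: push the dispenser's paddle all the way in and let it spring back, so that only the bottom tin comes out and the stack drops by one in its chute; then set that tin gently, upright, in the middle of the balance pan and let go of it. With the tin standing free, press the wide tare bar fully down for half a second and let it come up again, pressing no other key and leaving the things on the bench alone.

Things in the scene. Friction and masses are not known exactly. Their poses are not given: they have to be found in the camera images.
- dispenser: Gravity dispenser fixed to the bench: grey base (x -115 to +135, y -42 to +42, 8 mm thick) with a square clear-walled chute, inside 57 x 57, outside 63 x 63, top at z 76 mm, holding four stacked tins. Origin: on the bench under the chute's axis, z up. Tins come out to its -x (roughly towards the robot) through a gate one tin high. Behind (+x), the pusher runs between rails 24 mm high.
- landing (a point): Where a fully pushed-out tin's underside centre comes to lie: on the flat open landing in front of the chute, 76 mm along the dispenser's -x from the chute's axis, z 8 mm (the base plate's top). Nothing stands beside it; a 5 mm high lip crosses the plate 34 mm further on, and the chute's front is 44 mm behind. Axes as the dispenser's.
- pusher (a joint): Travel of the dispenser's pusher, m: 0 at rest, 0.080 fully in (end stop), along the dispenser's -x. A return spring resists with 1.5 N at rest to 5 N fully in, plus damping of 8 N per m/s; let go, it comes back in about a second. Its 13 mm high steel blade pushes the bottom tin out; when it is back, the tins above drop one place (16 mm).
- paddle (a point): Middle of the rear (+x) face of the pusher's black upright paddle, to be pushed along the dispenser's -x: 34 mm wide (y), 6 mm thick, top edge 18 mm above this point, lower edge 30 mm below. At rest it is 119 mm behind the chute's axis (dispenser x +119), 50 mm above the bench; it moves with the pusher. Behind it is free space. Axes as the dispenser's.
- tin1: The bottom tin of the stack, the one to draw: round flat aluminium weighing tin with a slip lid that stays on (rigid), lid 52 mm across (upper 8 mm), body 50 mm, 16 mm high, about 35 g. Origin: centre of its underside, z up along its axis. Starts on the dispenser's floor (z 8 mm) in the chute.
- tin2: Second tin from the bottom, same form; stands on tin1 (z 24 mm at the start). Must stay in the chute and end up at the bottom of it (z 8 mm).
- tin3: Third tin from the bottom, same form; must stay in the chute.
- tin4: Top tin of the stack, same form, its lid level with z 72 mm at the start; must stay in the chute.
- balance: Top-loading laboratory balance fixed to the bench: light grey housing, x -115 to +155 mm, 180 mm wide, rear deck 62 mm high. Origin: on the bench under it, z up; -x is the front with display and keys (roughly towards the robot), +x the rear with the pan. The front 85 mm is a panel that slopes up to the rear at 15 degrees, from z 39 to 62 mm.
- pan (a point): Centre of the top face of the balance's round steel pan (130 mm across, flat, rigid), 82 mm above the bench, at x +65 mm of the balance; axes as the balance's.
- tare (a joint): Travel of the tare bar, m: 0 up, 0.004 fully down (end stop). Spring: 1.5 N to start, 5 N fully down; it comes up by itself.
- tare_top (a point): Centre of the top face of the tare bar: the wide grey bar key in the middle of the panel, in front of the display, 50 mm wide (y) and 18 mm deep, standing 7 mm proud of the panel (3 mm when down). z of this frame points out of the key, 15 degrees from vertical towards the balance's -x; the key goes down along -z. y as the balance's.
- power_key (a joint): Travel of the power key, a small round sprung key (16 mm across) 62 mm to the +y side of the tare bar's centre; same height and travel (0 to 0.004). Not to be pressed.
- print_key (a joint): Travel of the print key, a small round sprung key (16 mm across) 62 mm to the -y side of the tare bar's centre; same height and travel (0 to 0.004). Not to be pressed.
- marker: Loose marker pen lying on the bench between the dispenser and the balance, 132 mm long (its x), 14 mm high. Origin: centre of its underside. Leave alone.
- vial: Loose amber vial with white cap standing between the dispenser and the balance, 27 mm across, 57 mm high. Origin: centre of its underside. Leave alone.
- sample_tube: Loose sample tube with orange cap lying between the fronts of dispenser and balance, 98 mm long (its x), 17 mm high. Origin: centre of its underside. Leave alone.
- forceps: Loose steel forceps lying out to the left, 126 mm long (its x), 8 mm high. Origin: centre of its underside. Leave alone.
- tube_rack: Loose blue rack out to the right, 216 x 111 mm, 34 mm high, with a few capped tubes standing up to 52 mm. Origin: centre of its underside. Leave alone.
- reagent_bottle: Loose amber bottle out to the right, 110 mm across, 210 mm high. Origin: centre of its underside. Leave alone.

How it is judged:
On the way, in this order (a step that is already met when the one before it is completed fails the run):
1. the bottom tin is out on the landing, clear of the chute, and the pusher is back (x of tin1 in the frame of dispenser below -0.055 m and value of joint pusher below 0.004 m), for 0.1 s.
2. the tin stands on the middle of the pan, let go and at rest (horizontal distance between tin1 and pan below 0.02 m and z of tin1 in the frame of pan between -0.003 and 0.003 m and angle between tin1's own z axis and vertical below 0.06 rad and contact force between the fingers and tin1 below 0.05 N and linear speed of tin1 below 0.01 m/s), for 0.2 s.
3. the tare bar is fully down while the tin stands free on the pan (all of step 2 and value of joint tare above 0.0034 m), for 0.2 s.
At the end, for the whole second after the job is handed in: Drawn tin upright, free and at rest on the pan within 20 mm of its centre; tare bar was held fully down (over 3.4 of 4 mm) 0.2 s with the tin standing free, and is up again (under 0.8 mm); pusher back within 4 mm; the other three tins upright and at rest in the chute, one place lower (all of step 2 and value of joint tare below 0.0008 m and value of joint pusher below 0.004 m and horizontal distance between each of tin2, tin3, tin4 and dispenser below 0.008 m and angle between each of tin2, tin3, tin4's own z axis and vertical below 0.06 rad and z of tin2 in the frame of dispenser below 0.012 m and linear speed of each of tin2, tin3, tin4 below 0.01 m/s and z of tin3 in the frame of dispenser below 0.028 m and z of tin4 in the frame of dispenser below 0.044 m); the robot touches nothing.
It fails at once if a tin other than the bottom one leaves the chute (horizontal distance between any of tin2, tin3, tin4 and dispenser above 0.02 m).
It fails at once if the power or print key is pressed (value of joint any of power_key, print_key above 0.002 m).
It fails at once if the tin is let fall onto the balance (from more than about 8 mm) (horizontal distance between tin1 and pan below 0.1 m and contact force between the fingers and tin1 below 0.02 N and linear speed of tin1 above 0.4 m/s).
It fails at once if the tin is pressed onto the balance with more than 30 N (contact force between tin1 and balance above 30 N).
It fails at once if a bystander is pushed more than 30 mm or tipped over (distance of any of marker, vial, sample_tube, forceps, tube_rack, reagent_bottle from where it was at the start of the episode above 0.03 m or angle between any of vial, reagent_bottle's own z axis and vertical above 0.5 rad).
It also fails if it takes over 64 s, if anything falls off the work surface, if the arm or the gripper's body presses on something with over 40 N, if the wrist force passes 120 N, or if a joint passes its speed limit or range.

### The arm

A 6-joint arm with a two-finger parallel gripper is mounted at the origin on the work surface. World frame = base frame: x ahead of the robot, y to its left, z up, the work surface at z = 0. Lengths are in m, angles in rad, forces in N, time in s.
With the tool pointing down it reaches from about 0.425 to 0.925 m from the base axis. Payload 12.5 kg.
Tool frame: the origin (TCP) lies midway between the tips of the shut fingers; the grasp point (between the pads) lies robot.tcp_to_grasp behind it (robot.tcp_to_grasp is the distance from the TCP to the grasp point, in m); z points along the fingers, y is the line along which they close (so a half turn about z gives the same grasp; the last joint's range is limited). The gripper opens to 85 mm and grips with 20 to 120 N. Pads are 22 mm wide; open, the fingers measure 114 mm over their backs; the gripper's body (76 mm by 85 mm) begins 54 mm behind the grasp point. The pads swing forward as they close: fully open they stand 13 mm farther back than shut.
Start: joints at [-1.31, 0.491, 1.559, -0, 1.092, -0.106], TCP at [0.224, -0.583, 0.231] pointing down, gripper open.
Joint ranges: [-3.1, 3.1], [-0.84, 2.19], [0.05, 2.79], [-1.13, 4.28], [0.06, 2.93], [-2.69, 2.69]. Speed limits (rad/s): [2.22, 2.22, 2.79, 3.14, 3.14, 3.14].

### API

Orientations are given as [roll, pitch, yaw] about the fixed x, y, z axes, in that order (R = Rz(yaw) Ry(pitch) Rx(roll)).
In Python, from station import robot gives the robot as it stands. The module is installed in compiled form; this text tells all that it offers. Calls block until the motion is done:
- robot.move_pose(position, orientation): joint-space move of the TCP to a pose.
- robot.movel(position, frame=None, vel=0.15): straight line of the TCP; frame=None keeps the orientation; vel is the mean speed in m/s.
- robot.set_joints(angles): joint-space move.
- robot.grip(opening): finger opening in m; the grip force is fixed at half the most; returns when the fingers have stopped.
- robot.pause(seconds).
- robot.inverse_kinematics(position, orientation): joint angles nearest the present ones, or None.
- robot.snapshot(name): name is "side" or "top" or "wrist"; returns (picture, depth): 480x640x3 uint8, red, green, blue; 480x640 float32, m along the optical axis (not along the pixel's ray), 0 where there is no reading.
- robot.camera_model(name): a dict with "mtx" (3x3 intrinsics, pixels), "origin" and "orientation" of the camera in the world. Camera axes: x right, y down, z forward; pixel columns grow to the right and rows downward; lengths in m; the calibration is good to about 2 mm. A picture is of the moment at which its call begins: read the wrist's pose just before it. camera_model takes no time and is no camera call; for the wrist camera it gives the pose at the moment of the call.
A pose or a line that the arm cannot do raises robot.IKError and nothing moves.
- robot.finish_job(): hands the job in; it is judged then, once.
Readings, each from a call of its own:
- robot.get_time(): time.
- robot.get_joint_positions(): joint angles.
- robot.get_qd(): joint speeds.
- robot.get_joint_torque(): joint torques, N m.
- robot.get_position(): TCP position.
- robot.get_tcp_rot(): TCP orientation.
- robot.get_contact_force(): force on the tool from outside, world axes, zero at the start.
- robot.get_torque(): the same for the moment, N m.
- robot.get_finger_gap(): finger opening in m.
- robot.get_finger_force(): force on a finger pad.
Only numpy, scipy, OpenCV 4.12 (cv2) and the standard library are available. Lean on these libraries where they do the work, as an engineer would, in place of code of your own. Each camera call takes 0.05 s, during which the arm holds its last target. There are 200 camera calls.

## Working session

There is one attempt and no reset: what is moved stays moved. The work goes in short steps, each a Python script; the robot and the scene stay as the last script left them, time stands still between calls to the robot, and variables do not carry over. Pictures are saved under pics/ and viewed, at most 10 in all, crops included, and the job is handed in when it is done.

```bash
mkdir -p pics
cat > h.py <<'E'
import numpy as np, cv2
from scipy.spatial.transform import Rotation as R
from station import robot
def cam(name):
    m=robot.camera_model(name); o=np.array(m["orientation"],float)
    Rm=o if o.shape==(3,3) else (R.from_euler('xyz',o).as_matrix() if o.size==3 else R.from_quat(o).as_matrix())
    return np.array(m["mtx"]),np.array(m["origin"]),Rm
def cloud(name):
    K,t,Rm=cam(name); p,d=robot.snapshot(name)
    v,u=np.mgrid[:480,:640]
    c=np.stack([(u-K[0,2])/K[0,0]*d,(v-K[1,2])/K[1,1]*d,d],-1)
    w=c@Rm.T+t; w[d==0]=np.nan
    return p,w
def ray(name_or_cam,px,z):
    K,t,Rm=cam(name_or_cam) if isinstance(name_or_cam,str) else name_or_cam
    d=Rm@np.array([(px[0]-K[0,2])/K[0,0],(px[1]-K[1,2])/K[1,1],1]); return t+d*(z-t[2])/d[2]
E
python3 - <<'E'
from h import *
for n in ("top","side"):
    print(n,robot.camera_model(n)); p,w=cloud(n); np.savez(n,p=p,w=w); cv2.imwrite(f"pics/{n}.png",p[...,::-1])
print(robot.tcp_to_grasp,robot.get_tcp_rot(),robot.get_time())
E
```

```text
top {'mtx': array([[605.12228855,   0.        , 326.91206608],
       [  0.        , 605.12228855, 236.47073   ],
       [  0.        ,   0.        ,   1.        ]]), 'origin': array([ 0.39444496, -0.04365994,  1.51385433]), 'orientation': array([-3.0373692 ,  0.00620471, -1.56590182])}
side {'mtx': array([[609.87342015,   0.        , 323.42611381],
       [  0.        , 609.87342015, 237.57015611],
       [  0.        ,   0.        ,   1.        ]]), 'origin': array([ 0.02690253, -1.54004438,  0.97961706]), 'orientation': array([-2.08219657,  0.0114221 , -0.33636329])}
0.0187 [-3.14054114e+00 -1.18542986e-04  3.66784954e-01] 0.1
```

View pics/top.png

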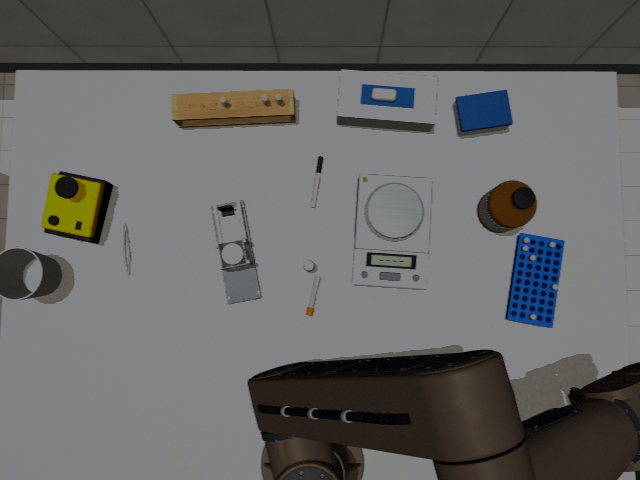

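View pics/side.png

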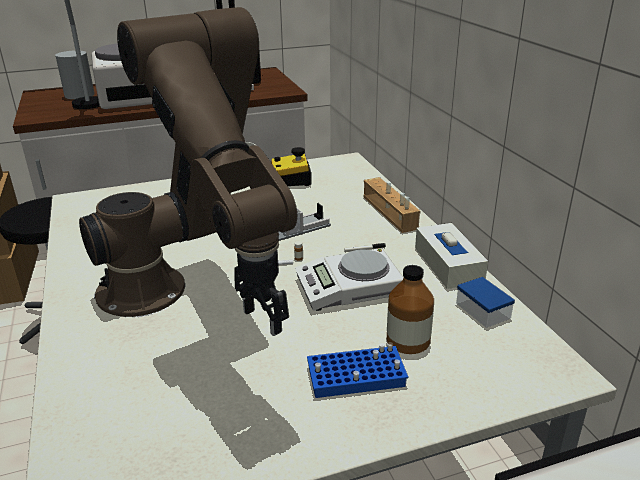

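The top view shows the dispenser with its chute at about (233,253), paddle at (227,210) and landing at (242,285). The balance pan is at (394,211) and the tare bar at (390,276). The vial is at (309,266) and the tube at (313,296). The side view shows the same layout. Next I'll measure from enlarged crops and the depth data.

Run:
```python
from h import *
t=np.load("top.npz"); p,w=t["p"],t["w"]
a=cv2.resize(p[190:310,200:270],None,fx=5,fy=5,interpolation=cv2.INTER_CUBIC)
b=cv2.resize(p[170:290,350:440],None,fx=5,fy=5,interpolation=cv2.INTER_CUBIC)
cv2.imwrite("pics/crop.png",np.hstack([a,b])[...,::-1])
def sel(r,c,z0,z1):
    q=w[r[0]:r[1],c[0]:c[1]].reshape(-1,3); q=q[~np.isnan(q[:,0])]; return q[(q[:,2]>z0)&(q[:,2]<z1)]
print("bench z",np.nanmedian(w[330:350,100:200,2]))
def circ(q):
    (c,r)=cv2.minEnclosingCircle(q[:,:2].astype(np.float32)); return len(q),c,r,q.mean(0)
def rect(q): return len(q),cv2.minAreaRect((q[:,:2]*1000).astype(np.float32)),q.mean(0)
print("pan",circ(sel((175,250),(355,435),.072,.095)))
print("house",rect(sel((165,300),(345,445),.025,.09)))
print("deck",rect(sel((165,300),(345,445),.054,.070)))
print("base",rect(sel((262,310),(210,270),.004,.013)))
print("disp all",rect(sel((190,310),(200,270),.004,.1)))
print("chute",rect(sel((235,270),(215,250),.055,.09)))
print("paddle",rect(sel((195,222),(212,242),.055,.09)))
for n,c in dict(vial=(309,266),tin=(233,253),paddle=(227,208),tare=(390,276),land=(242,285),pan=(394,211)).items(): print(n,w[c[1],c[0]])
```

```text
bench z -0.00032195403855861393
pan (2289, (0.610131561756134, -0.18948069214820862), 0.0744951069355011, array([ 0.60736839, -0.19458221,  0.0817528 ]))
house (8277, ((563.0364990234375, -191.2808380126953), (183.41134643554688, 270.458251953125), 86.45928955078125), array([ 0.56043868, -0.18973717,  0.06365268]))
deck (4214, ((570.5579833984375, -192.24046325683594), (180.43441772460938, 254.6915283203125), 86.60519409179688), array([ 0.57382303, -0.19089043,  0.0611374 ]))
base (1098, ((428.91058349609375, 183.30787658691406), (116.6636962890625, 147.8362579345703), 0.26861196756362915), array([0.43186558, 0.1810209 , 0.00771984]))
disp all (3678, ((519.94580078125, 198.61483764648438), (300.3036193847656, 175.21946716308594), 0.7678783535957336), array([0.5155665 , 0.19437416, 0.02523297]))
chute (653, ((503.681396484375, 193.50216674804688), (64.00413513183594, 74.90863800048828), 11.150867462158203), array([0.50320434, 0.19333337, 0.07165769]))
paddle (49, ((617.027099609375, 216.01004028320312), (6.520387649536133, 32.41706085205078), 12.606120109558105), array([0.61651643, 0.21580766, 0.06470236]))
vial [0.47503542 0.00888801 0.05798358]
tin [0.50484138 0.1910661  0.06791039]
paddle [0.61542581 0.20972646 0.05728563]
tare [ 0.45198646 -0.18604139  0.05583335]
land [0.42982793 0.17664268 0.00867037]
pan [ 0.60622877 -0.1941059   0.08055019]
```

View pics/crop.png

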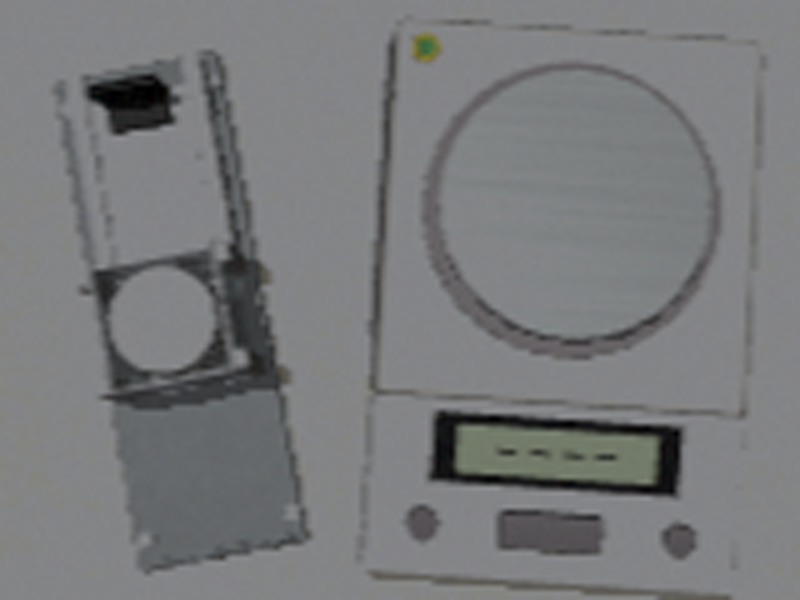

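The crop puts the tin lid centre at full-image pixel (231.8,253.2), the pan centre at (395,210.2) and the tare bar at (390,276). The round keys sit to either side of the bar. I'll raise the arm and move behind the paddle, checking with the wrist camera from there.

```bash
cat >> h.py <<'E'
def tool(yaw,tilt=0.):
    """tool pointing down, y axis at yaw+90deg (mod 180); tilt: tool z leans towards +x of the yawed frame"""
    Z=R.from_euler('z',yaw); c=[]
    for s in (1,-1):
        z=np.array([np.sin(tilt),0,-np.cos(tilt)]); y=np.array([0,s,0]); M=np.column_stack([np.cross(y,z),y,z])
        c.append((Z*R.from_matrix(M)).as_euler('xyz'))
    return c
def pick(pos,cands):
    q=[(robot.inverse_kinematics(pos,o),o) for o in cands]; q=[(x,o) for x,o in q if x is not None]
    return min(q,key=lambda x:abs(np.array(x[0])[5]))[1]
E
python3 - <<'E'
from h import *
A=ray("top",(231.8,253.2),.072)[:2]; P=np.array([.6168,.2159]); d=P-A
yaw=np.arctan2(d[1],d[0]); print("axis",A,"len",np.hypot(*d),"yaw",yaw)
print("pan",ray("top",(395,210.2),.082),"tare",ray("top",(390,276),.055))
ex=np.array([np.cos(yaw),np.sin(yaw)])
robot.movel([.224,-.583,.31],vel=.2)
robot.grip(0.0)
g=A+ex*.165; pos=[*g,.24]; o=pick(pos,tool(yaw)); print(o)
robot.move_pose(pos,o); print(robot.get_position(),robot.get_joint_positions(),robot.get_time())
c=cam("wrist"); p,w=cloud("wrist"); np.savez("w1",p=p,w=w,K=c[0],t=c[1],R=c[2]); cv2.imwrite("pics/w1.png",p[...,::-1])
print(c[1])
E
```

```text
axis [0.50403701 0.19326439] len 0.11501244748529912 yaw 0.1981033012590719
pan [ 0.60795371 -0.19635324  0.082     ] tare [ 0.45201935 -0.18612277  0.055     ]
[-3.14159265  0.         -2.94348935]
[0.6660533  0.22498913 0.24008789] [ 2.31915316e-01  5.99083266e-01  1.33415243e+00 -8.92545518e-05
  1.20824856e+00 -1.53575230e+00] 4.6417
[0.60169481 0.21215622 0.38299015]
```

View pics/w1.png

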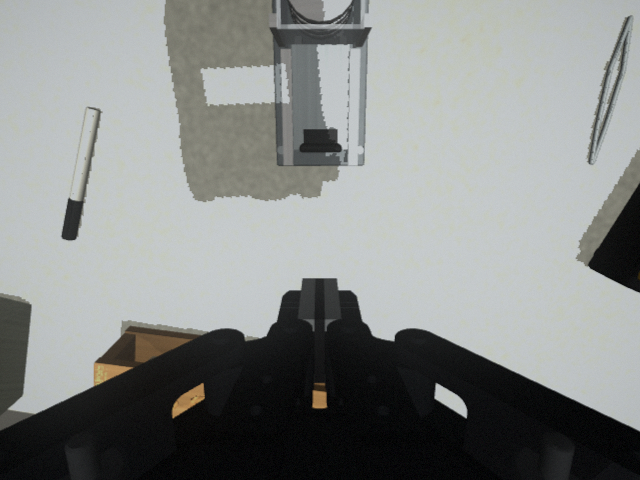

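The wrist view shows the base's rear edge at row 165 (cols 277–365) and square to the image. The paddle's rear top edge is at about (320.5,152).

Run:
```python
from h import *
s=np.load("w1.npz"); c=(s["K"],s["t"],s["R"]); w=s["w"]
yaw=.198; A=np.array([.5040,.1933]); Z=R.from_euler('z',-yaw)
f=lambda q: np.round(Z.apply(np.array(q)-[*A,0])*1000,1)
for px,z in (((320.5,152),.068),((277.5,165.5),.008),((365.5,165.5),.008)): print(px,f(ray(c,px,z)))
q=f(w[120:158,295:346].reshape(-1,3)); q=q[q[:,2]>40]; print(len(q),q.min(0),q.max(0),np.median(q,0))
q=f(w[150:164,280:362].reshape(-1,3)); print(np.nanmedian(q,0))
# second-view height of the paddle: triangulate with top camera, far-edge middle at z=?
for px in ((600/5+200,)*0 or (0,0),): pass
```

```text
(320.5, 152) [116.6   0.4  68. ]
(277.5, 165.5) [132.6 -40.6   8. ]
(365.5, 165.5) [132.6  43.8   8. ]
363 [110.4 -16.   41.6] [116.   16.8  70. ] [112.7   0.8  67.7]
[123.65   0.5    8.7 ]
```

```bash
cat >> h.py <<'E'
YAW=.198; A=np.array([.5040,.1933])+R.from_euler('z',YAW).apply([-.001,.0007,0])[:2]
def D(x,y,z): return np.array([*A,0])+R.from_euler('z',YAW).apply([x,y,z])
E
python3 - <<'E'
from h import *
X=R.from_euler('z',YAW).apply([1,0,0])
F=lambda: float(np.dot(robot.get_contact_force(),X))
robot.movel(D(.16,0,.042),vel=.2); f0=F()
robot.movel(D(.135,0,.042),vel=.1); print("pre",F()-f0)
x=.135; contact=None
while x>.035:
    x-=.003 if x>.062 else .001
    robot.movel(D(x,0,.042),vel=.05); f=F()-f0
    if contact is None and f>1: contact=x; print("contact",x,f)
    if f>12: break
print("end",x,f,robot.get_time())
robot.pause(.3); print(F()-f0)
p,w=robot.snapshot("top"); cv2.imwrite("pics/t2.png",cv2.resize(p[190:310,190:290],None,fx=5,fy=5,interpolation=cv2.INTER_CUBIC)[...,::-1])
E
```

```text
pre -1.017328648312546
contact 0.123 1.5798058543420264
end 0.04599999999999993 16.259858444570384 15.9833
15.275553896236099
```

View pics/t2.png

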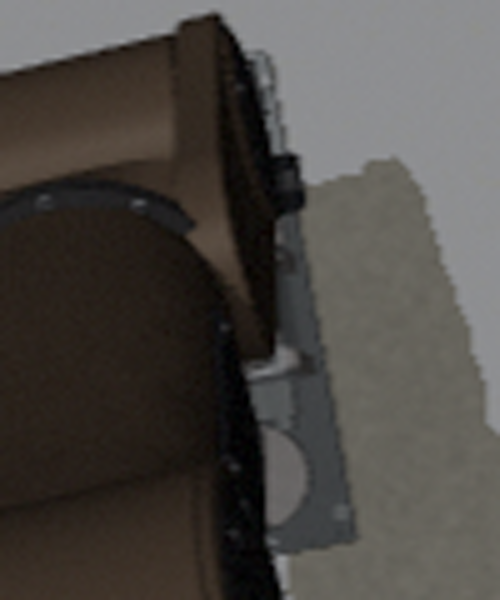

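The pusher travelled about 79 mm and met the end stop at about 16 N. The tin is out on the landing, with its lid edge showing at crop (290,470). Now I'll retract and look.

Run:
```python
from h import *
robot.movel(D(.150,0,.042),vel=.12)
robot.movel(D(.150,0,.20),vel=.3)
robot.grip(.085)
robot.movel(D(.0,0,.20),vel=.3)
p,w=cloud("wrist"); print(robot.get_time(),robot.get_position())
cv2.imwrite("pics/w2.png",p[...,::-1])
f=R.from_euler('z',-YAW).apply(w.reshape(-1,3)-[*A,0]).reshape(w.shape)
m=(f[...,2]>.019)&(f[...,2]<.030)&(f[...,0]<-.042)&(f[...,0]>-.13)&(abs(f[...,1])<.05)
n,l,st,_=cv2.connectedComponentsWithStats(m.astype(np.uint8)); k=1+np.argmax(st[1:,4]); q=f[l==k]
print("tin",len(q),cv2.minEnclosingCircle((q[:,:2]*1000).astype(np.float32)),np.median(q,0)*1000,"pix",np.argwhere(l==k).mean(0)[::-1])
m=(f[...,2]>.04)&(f[...,2]<.08)&(f[...,0]>.08); print("paddle",f[m].max(0) if m.any() else None)
```

```text
19.5083 [0.50387518 0.19397828 0.2003273 ]
tin 3463 ((-77.48797607421875, -0.227341428399086), 25.84149742126465) [-7.76157797e+01  1.51284957e-02  2.43019268e+01] pix [318.73491193 112.47242275]
paddle [0.21486348 0.28319561 0.06958554]
```

View pics/w2.png

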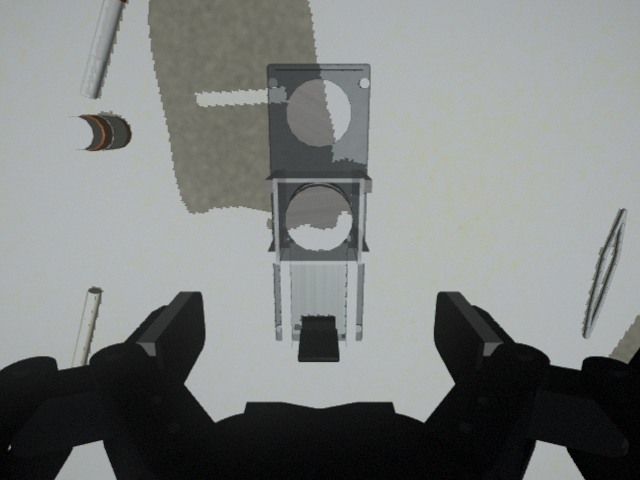

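The wrist view shows the tin on the landing at pixel (319,112), giving dispenser (-77.5, -0.2) mm with its top at 24.3 mm. The paddle is back at row ~360 and the stack is still in the chute at (319,217). Grasping next.

Run:
```python
from h import *
robot.movel(D(-.0775,0,.20),vel=.3)
robot.movel(D(-.0775,0,.040),vel=.2)
f0=np.array(robot.get_contact_force())
robot.movel(D(-.0775,0,.009),vel=.06)
print("touch",np.array(robot.get_contact_force())-f0)
robot.grip(.045); print("gap",robot.get_finger_gap(),robot.get_finger_force(),robot.get_time())
robot.movel(D(-.0775,0,.03),vel=.08)
robot.movel(D(-.0775,0,.20),vel=.25)
print("gap",robot.get_finger_gap(),robot.get_finger_force())
# view pan: camera is ~64 mm towards robot of TCP
by=-.062; e=R.from_euler('z',by).apply([1,0,0])
pos=np.array([.608,-.196,.24])+.09*e
o=pick(pos,tool(by)); print(o); robot.move_pose(pos,o)
c=cam("wrist"); p,w=cloud("wrist"); print(robot.get_time(),robot.get_joint_positions()[5],c[1])
np.savez("w3",p=p,w=w,K=c[0],t=c[1],R=c[2]); cv2.imwrite("pics/w3.png",p[...,::-1])
```

```text
touch [ 0.20300195 -0.38640058 -0.2696531 ]
gap 0.049623097480011626 59.850037693977356 21.975
gap 0.049201357014494344 61.955920457839966
[ 3.14159265  0.         -0.062     ]
25.6333 1.2602733253964034 [ 0.76377192 -0.20507613  0.38266191]
```

View pics/w3.png

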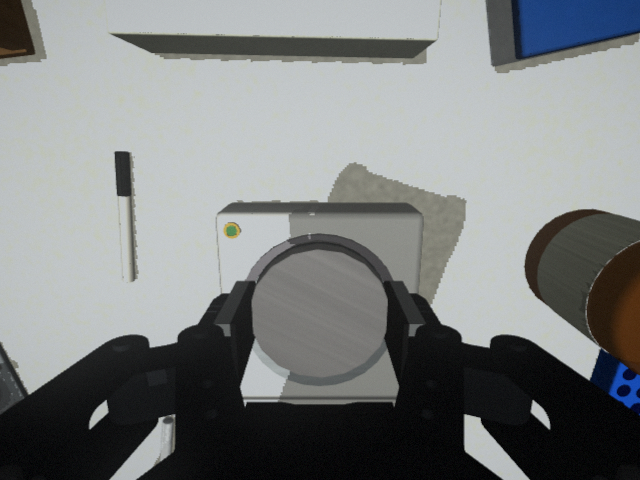

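The wrist view shows the tin held between the pads (disc at (319,315)). The pan's rim is just around it (cols 243–396, rows 235–386). Next I'll take the pan centre from that rim in this second view and compare it with the top view.

Run:
```python
from h import *
from scipy.optimize import least_squares
s=np.load("w3.npz"); w=s["w"]; c=(s["K"],s["t"],s["R"])
print(s["K"][0,0])
print(ray(c,(319.5,310.5),.082), ray(c,(319.5,235),.082),ray(c,(319.5,386),.082))
m=(w[...,2]>.076)&(w[...,2]<.088)&(np.hypot(w[...,0]-.608,w[...,1]+.196)<.08)
q=w[m]; print(len(q),np.median(q[:,2]))
b=cv2.morphologyEx(m.astype(np.uint8),cv2.MORPH_OPEN,np.ones((2,2)))
# outermost points per direction (upper image half: visible pan edge)
g=w[b>0]; a=np.arctan2(g[:,1]+.196,g[:,0]-.608); r=np.hypot(g[:,1]+.196,g[:,0]-.608)
E=[]
for k in np.arange(-1.8,1.8,.08):
    i=np.where(abs(a-k)<.04)[0]
    if len(i)>2: E.append(g[i[np.argmax(r[i])],:2])
E=np.array(E); f=least_squares(lambda x:np.hypot(*(E-x[:2]).T)-.065,[.608,-.196],loss='soft_l1',f_scale=.002)
print("pan rim fit",f.x,len(E),np.abs(f.fun).mean())
m=(w[...,2]<.27)&(w[...,2]>.235); g=w[100:,200:440][m[100:,200:440]]
d=w[255:375,260:380].reshape(-1,3); print("tin top",np.nanmedian(d,0),"tcp",robot.get_position())
```

```text
386.54822241773485
[ 0.61466574 -0.19627206  0.082     ] [ 0.68124624 -0.20029667  0.082     ] [ 0.5401819  -0.19176971  0.082     ]
1368 0.08243741658880432
pan rim fit [ 0.74823351 -0.20502352] 2 1.201092003633164e-10
tin top [ 0.6973868  -0.20123172  0.25405802] tcp [ 0.69782002 -0.20105602  0.23989143]
```

The top view gives the pan at (.608,-.196). The rim rows 243–386 in this view give x ≈ .607, and the depth gives z = .0824, so the two views agree. The held tin's underside is about 1 mm below the TCP. I'll place it with a force check.

Run:
```python
from h import *
x,y=.6075,-.196
robot.movel([x,y,.20],vel=.2); robot.movel([x,y,.092],vel=.12); robot.pause(.15)
f0=robot.get_contact_force()[2]; z=.092
while z>.079:
    z-=.001 if z>.087 else .0005
    robot.movel([x,y,z],vel=.03); f=robot.get_contact_force()[2]-f0
    if f>2: break
print("contact z",z,f,robot.get_time())
robot.grip(.075); print(robot.get_finger_gap(),robot.get_finger_force())
robot.movel([x,y,.19],vel=.2)
e=R.from_euler('z',-.062).apply([1,0,0])
robot.movel(np.array([x,y,.22])-.09*e*0-.0*e,vel=.25)
robot.grip(0.)
# tilted pose above the tare bar, key normal n
by=-.062; n=R.from_euler('z',by).apply([-np.sin(np.radians(15)),0,np.cos(np.radians(15))])
T=np.array([.452,-.1861,.0545]); pos=T+.08*n
for o in tool(by,np.radians(15)):
    q=robot.inverse_kinematics(pos,o); print(o,q)
p,w=cloud("top"); cv2.imwrite("pics/t3.png",cv2.resize(p[170:290,350:440],None,fx=5,fy=5,interpolation=cv2.INTER_CUBIC)[...,::-1])
print(robot.get_time())
```

```text
contact z 0.08349999999999999 5.436399892514187 30.475
0.07485642619438541 0.0
[-3.14159265  0.26179939  3.07959265] [-0.62166882  0.36713632  2.18768627  0.37201528  0.38765852 -2.46163207]
[ 3.14159265 -0.26179939 -0.062     ] [-0.62166882  0.36713632  2.18768627  0.37201528  0.38765852  0.67996059]
32.55
```

Run:
```python
from h import *
by=-.062; n=R.from_euler('z',by).apply([-np.sin(np.radians(15)),0,np.cos(np.radians(15))])
T=np.array([.452,-.1861,.0545]); o=tool(by,np.radians(15))[1]
robot.move_pose(T+.08*n,o)
p,w=cloud("wrist"); cv2.imwrite("pics/w4.png",p[...,::-1])
m=(w[...,2]>.091)&(w[...,2]<.105)&(np.hypot(w[...,0]-.6075,w[...,1]+.196)<.05)
q=w[m]; print(len(q),np.median(q[:,2]),cv2.minEnclosingCircle((q[:,:2]*1000).astype(np.float32)),robot.get_time(),robot.get_position())
```

```text
return _methods._mean(a, axis=axis, dtype=dtype,
  ret = ret.dtype.type(ret / rcount)
```

View pics/w4.png

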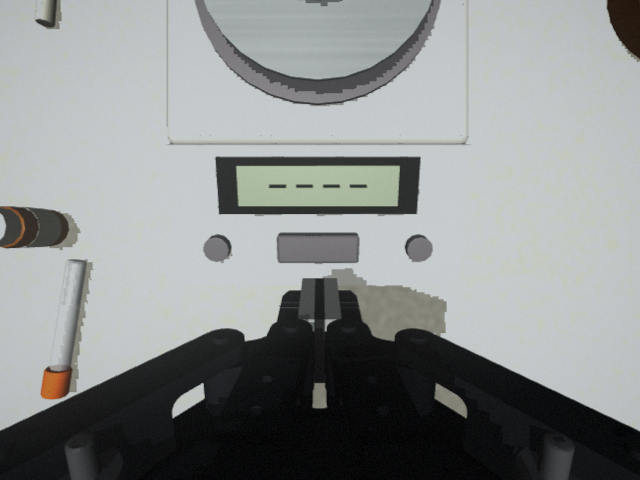

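The wrist view shows the tare bar at (318,247), the round keys at (217,248) and (419,248), and the tin's near edge on the pan at (320,0). I'll locate the bar in this view and check the tin with the top camera.

Run:
```python
from h import *
c=cam("wrist"); p,w=cloud("wrist")
print("tare depth",np.nanmedian(w[240:256,285:350].reshape(-1,3),0), "ray",ray(c,(318,247.5),.0545))
p,w=cloud("top")
m=(w[...,2]>.091)&(w[...,2]<.105)&(np.hypot(w[...,0]-.6075,w[...,1]+.196)<.06)
q=w[m]; print("tin",len(q),cv2.minEnclosingCircle((q[:,:2]*1000).astype(np.float32)) if len(q) else 0, q.mean(0) if len(q) else 0,np.std(q[:,2]))
m=(w[...,2]>.076)&(w[...,2]<.088)&(np.hypot(w[...,0]-.6075,w[...,1]+.196)<.09); print("pan",cv2.minEnclosingCircle((w[m][:,:2]*1000).astype(np.float32)))
print(robot.get_time())
```

```text
tare depth [ 0.45099097 -0.18537107  0.05341669] ray [ 0.45096896 -0.18599845  0.0545    ]
tin 365 ((604.643310546875, -198.72657775878906), 51.58146286010742) [ 0.60872058 -0.19455358  0.09759444] 0.003060998883192653
pan ((607.7647705078125, -194.1098175048828), 65.38124084472656)
33.525
```

Run:
```python
from h import *
by=-.062; n=R.from_euler('z',by).apply([-np.sin(np.radians(15)),0,np.cos(np.radians(15))])
T=np.array([.4513,-.1857,.054])
F=lambda: float(np.dot(robot.get_contact_force(),n))
robot.movel(T+.012*n,vel=.12); robot.pause(.15); f0=F(); h=.012; log=[]
while h>-.010:
    h-=.001 if h>-.002 else .0005
    robot.movel(T+h*n,vel=.03); f=F()-f0; log.append((round(h*1000,1),round(f,1)))
    if f>11: break
print(log); robot.pause(.55); print(F()-f0,robot.get_time())
robot.movel(T+.02*n,vel=.05); robot.movel(T+.10*n,vel=.2); robot.pause(.3)
p,w=cloud("top"); a=p[190:310,200:440]; cv2.imwrite("pics/t4.png",cv2.resize(a,None,fx=3.3,fy=3.3,interpolation=cv2.INTER_CUBIC)[...,::-1])
f=R.from_euler('z',-YAW).apply(w.reshape(-1,3)-[*A,0])
m=(np.hypot(f[:,0],f[:,1])<.018); print("stack top z",np.nanmedian(f[m,2]))
m=(f[:,2]>.055)&(f[:,2]<.08)&(abs(f[:,0]-.115)<.03)&(abs(f[:,1])<.025); print("paddle",f[m].mean(0))
m=(w[...,2]>.091)&(w[...,2]<.105)&(np.hypot(w[...,0]-.6075,w[...,1]+.196)<.06); print("tin",w[m].mean(0),robot.get_time())
```

```text
[(11.0, -0.4), (10.0, 0.2), (9.0, 0.1), (8.0, 0.3), (7.0, 0.2), (6.0, -0.4), (5.0, 0.3), (4.0, -0.7), (3.0, 0.1), (2.0, -0.1), (1.0, 0.3), (-0.0, -1.1), (-1.0, 1.1), (-2.0, 2.3), (-2.5, 2.3), (-3.0, 3.0), (-3.5, 3.4), (-4.0, 3.9), (-4.5, 5.7), (-5.0, 8.7), (-5.5, 17.0)]
16.80008501314023 40.1917
stack top z 0.05607520613645535
paddle [ 0.11573364 -0.00131334  0.06573316]
tin [ 0.60880947 -0.19476984  0.09757531] 41.75
```

View pics/t4.png

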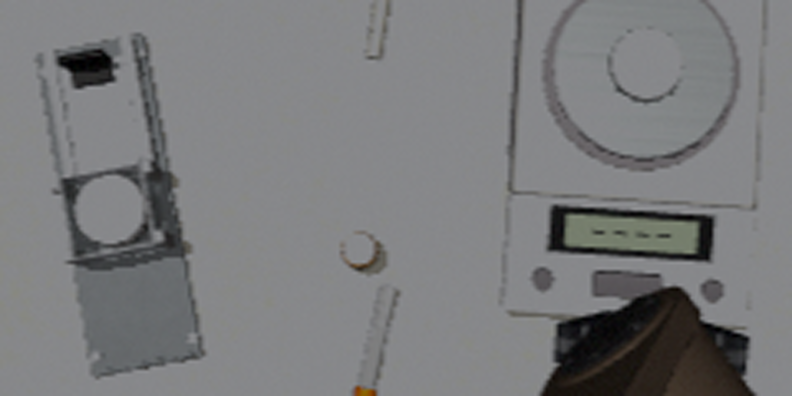

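The picture shows the tin in the middle of the pan at crop (645,64). The stack is at (110,207), one place lower with its top at 56 mm. The paddle is back at (88,65) and the tare bar is free at (627,283). The bar had reached its end stop with a sharp force rise.

```bash
python3 -c "
from station import robot
print(robot.finish_job())"
```

```text
the job is handed in; nothing more can be done
None
```

I handed the job in after about 42 s of robot time; no verdict came back. The last readings show the bottom tin standing free near the pan centre, the other three one place lower in the chute, the pusher back, and the tare bar pressed to its end stop for over half a second and then released.

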